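# Turn the sugar jar to the mug and hold its sprung lid open

### The job

Someone is about to take sugar cubes for the red mug and needs the jar held open: turn the glass sugar jar where it stands, lid still shut, until the ball knob of its lid points at the mug, then lift the lid to 60 degrees from shut. The lid springs shut by itself, so finish with the gripper still holding it steady at 60 degrees and do not let go. The jar stays standing on its spot, and everything else stays where it is.

Things in the scene. Friction and masses are not known exactly. Their poses are not given: they have to be found in the camera images.
- jar_center (a point): Centre, half-way up (48 mm), of the loose sugar jar: clear glass cylinder 60 mm across with a steel collar 62 mm across around its neck from 72 to 95 mm above the shelf, steel flip lid on top (closed top at 104 mm), 0.4 to 0.75 kg with sugar cubes in it. Stands upright on the shelf. Axes are the jar's: z up, -x towards the lid's knob, +x towards the hinge. The jar slides and turns on its base when pushed or twisted
- jar_hinge (a point): Hinge axis of the lid, on the jar: 37 mm behind the jar's axis (+x of the jar) and 96 mm above the shelf; the axis runs along the jar's y. The hinge knuckle reaches 41 mm from the jar's axis
- lid_knob (a point): Centre of the black ball knob of the lid, 16 mm across, on the end of a 7 mm stem that sticks out level from the lid's front edge, nothing beneath it: 88 mm from the hinge and, with the lid shut, 51 mm from the jar's axis and 99 mm above the shelf. Pinched along the hinge axis it pivots between the fingers as the lid rises. Axes are the lid's: at lid angle 0 the same as the jar's, y along the hinge axis
- jar_lid: The steel flip lid, 65 mm across and 3 mm thick with a slight dome, with its knob; 45 g. Origin on the hinge axis. Its underside lies 96 mm above the shelf when shut. A spring and its weight shut it from any angle: about 0.5 N at the knob to start it, about 0.7 N at 60 degrees
- lid_angle (a joint): Angle of the lid in rad: 0 shut, growing as the knob is lifted; 60 degrees is 1.047; stop at 1.75
- mug_center (a point): Centre, half-way up (40 mm), of the red enamel mug: 84 mm across, 82 mm tall, with a handle that sticks out to 73 mm from its axis along its +y. Stands 0.14 to 0.35 m from the jar, on the robot's side of it, to the left or to the right
- base_center (a point): Centre, half-way up (17 mm), of the round white ceramic base under the dripper: 96 mm across, 34 mm tall
- dripper_center (a point): Centre, half-way up, of the white ceramic cone dripper standing on its base: flange 100 mm and rim 110 mm across, 82 mm tall, its rim 116 mm above the shelf, handle to 82 mm from its axis along +y. Dripper and mug may have changed places
- spoon_grip (a point): Handle of the steel spoon, 150 mm long, lying on the shelf beyond the jar, roughly crosswise
- kettle_center (a point): Middle, 60 mm up, of the steel gooseneck kettle: 140 mm across, 142 mm tall, spout to 136 mm along its -x, handle to 120 mm along +x
- canister_center (a point): Centre, half-way up, of the dark blue coffee canister, 92 mm across, with a wooden lid, 124 mm tall
- grinder_center (a point): Middle, 66 mm up, of the steel hand coffee grinder, 54 mm across, crank arm at 150 mm height reaching 84 mm along its +x, 176 mm tall in all
- dispenser: Stirrer dispenser, fixed: white box 95 x 190 mm, 170 mm tall, with a clear window and a trough at the front (-x, to 83 mm from its centre) and a sprung plunger to 210 mm height on top. Origin at the centre of its underside
Things that resemble listed ones, but are neither listed nor needed, are in the scene too. Leave any green or purple look-alike of the part that bears jar_center alone.

How it is judged (in metres and radians):
On the way:
1. the jar stands on its spot with its lid still shut and the knob pointing at the mug (y of mug_center in the frame of jar_center between -0.035 and 0.035 m and x of mug_center in the frame of jar_center below -0.05 m and angle between jar_center's own z axis and vertical below 0.1 rad and distance of jar_center from where it was at the start of the episode below 0.03 m and height (world z) of jar_center below 0.055 m and value of joint lid_angle below 0.12 rad), for 0.2 s.
At the end, for the whole second after the job is handed in: The fingers hold the lid (0.15 N or more), still, at 60 +/- 8 degrees; the jar stands upright within 30 mm of its spot, the line from its axis through the knob passing within 35 mm of the mug's axis; mug, dripper, base, spoon, kettle, canister and grinder are within 30 mm of where they were (value of joint lid_angle between 0.907 and 1.187 rad and velocity of joint lid_angle between -0.15 and 0.15 rad/s and contact force between the fingers and jar_lid above 0.15 N and y of mug_center in the frame of jar_center between -0.035 and 0.035 m and x of mug_center in the frame of jar_center below -0.05 m and angle between jar_center's own z axis and vertical below 0.1 rad and distance of each of jar_center, mug_center, base_center, dripper_center, spoon_grip, kettle_center, canister_center, grinder_center from where it was at the start of the episode below 0.03 m and height (world z) of jar_center below 0.055 m); the arm keeps its last pose, push and grip.
It fails at once if the jar is tipped over, carried off or lifted away from its spot (angle between jar_center's own z axis and vertical above 0.4 rad or distance of jar_center from where it was at the start of the episode above 0.06 m).
It fails at once if the mug, the dripper, its base, the spoon or another bystander is pushed away or knocked over (distance of any of mug_center, base_center, dripper_center, spoon_grip, kettle_center, canister_center, grinder_center from where it was at the start of the episode above 0.03 m or angle between any of mug_center, base_center, dripper_center, kettle_center, canister_center, grinder_center's own z axis and vertical above 0.5 rad).
It also fails if it takes over 48 s, if anything falls off the work surface, if the arm or the gripper's body presses on something with over 40 N, if the wrist force passes 120 N, or if a joint passes its speed limit or range.

### The arm

A 6-joint arm with a two-finger parallel gripper is mounted at the origin on the work surface. World frame = base frame: x ahead of the robot, y to its left, z up, the work surface at z = 0. Lengths are in m, angles in degrees, forces in N, time in s.
With the tool pointing down it reaches from about 0.35 to 0.8 m from the base axis. Payload 7.3 kg.
Tool frame: the origin (TCP) lies on the centre line of the jaws, within the pads' length; the fingertips stand 19 mm ahead of it and the grasp point (between the pads) is the TCP; z points along the fingers, x is the direction in which the jaws open and shut, and the axes are right-handed (so a half turn about z gives the same grasp; the last joint's range is limited). The gripper opens to 85 mm and grips with 20 to 120 N. Pads are 22 mm wide; open, the fingers measure 114 mm over their backs; the gripper's body (76 mm by 85 mm) begins 54 mm behind the grasp point. The pads swing forward as they close: fully open they stand 13 mm farther back than shut.
Start: joints at [-85.313, 19.595, 87.324, -0, 73.075, -8.365], TCP at [0.119, -0.511, 0.25] pointing down, gripper open.
Joint ranges: [-145.02, 145.02], [-44.19, 115.74], [2.07, 154.8], [-57.11, 237.11], [16.16, 152.29], [-177.93, 177.93]. Speed limits (degrees/s): [147.25, 147.25, 180, 180, 180, 180].

### API

Orientations are given as a 3x3 rotation matrix whose columns are the frame's x, y, z axes.
In Python, from plant import * gives the robot as it stands. The module is installed in compiled form; this text tells all that it offers. Calls block until the motion is done:
- reach(position, orientation): joint-space move of the TCP to a pose.
- move_l(position, ori=None, rate=0.15): straight line of the TCP; ori=None keeps the orientation; rate is the mean speed in m/s.
- move_joints(angles): joint-space move.
- command_gripper(opening, grip_force=None): opening from 0.0 (shut) to 1.0 (fully open); grip_force is the grip in N (None keeps the last); returns when the fingers have stopped.
- hold(seconds).
- solve_ik(position, orientation): joint angles nearest the present ones, or None.
- snapshot(name): name is "side" or "top" or "wrist"; returns a dict with "img" (384x512x3 uint8, blue, green, red), "fx", "fy", "cx", "cy" (pixels), "rvec" (rotation vector, rad) and "tvec" (3), from world to camera coordinates, as OpenCV has them; the wrist camera has in their place "tool_from_camera" (4x4, takes a point from camera to tool coordinates, whose origin is the TCP and whose axes are the tool frame's). Camera axes: x right, y down, z forward; pixel columns grow to the right and rows downward; lengths in m; the calibration is good to about 2 mm. The wrist camera is an equidistant fisheye: a pixel r from the principal point sees the ray r / f radians off the axis. A picture is of the moment at which its call begins: read the wrist's pose just before it. There is no depth.
A pose or a line that the arm cannot do raises IKError and nothing moves.
- hand_in(): hands the job in, once; it reports no verdict.
Trained networks look in a picture, given as the dict that the camera call returned (one of the last four; its "shot" number tells which), for a name from the list of things; names that differ only in an ending like _2 or _b are one class to them, and where a whole thing is asked for, a point or a joint stands for the part that bears it (a point fixed in the world has none). Each returns a list of dicts, best first, with "conf" (0 to 1); they miss things now and then, are a little off and sometimes report something else, mostly with a low value. They report only what shows in the picture. A call takes as long as a camera call. They do not tell look-alikes from the thing itself.
- trace(picture, query): "pixels" (384x512 bool, what is visible of it) and "xy" ([column, row] in pixels, amid what is visible of it).
Readings, each from a call of its own:
- current_t(): time.
- current_joint_pos(): joint angles.
- current_joint_velocities(): joint speeds.
- current_joint_torque(): joint torques, N m.
- current_tcp_pos(): TCP position.
- current_ee_rot(): TCP orientation.
- current_ft_force(): force on the tool from outside, world axes, zero at the start.
- current_moment(): the same for the moment, N m.
- current_gripper_width(): opening from 0.0 (shut) to 1.0 (fully open).
Only numpy, scipy, OpenCV 4.12 (cv2) and the standard library are available. Lean on these libraries where they do the work, as an engineer would, in place of code of your own. Each camera call takes 0.05 s, during which the arm holds its last target. There are 200 camera calls.

## Working session

There is one attempt and no reset: what is moved stays moved. The work goes in short steps, each a Python script; the robot and the scene stay as the last script left them, time stands still between calls to the robot, and variables do not carry over. Pictures are saved under pics/ and viewed, about 8 in all and at most 12, crops included, and the job is handed in when it is done.

```bash
mkdir -p pics; cat > h.py <<'E'
from plant import *
import numpy as np, cv2
def ray(s,uv):
    R=cv2.Rodrigues(np.array(s["rvec"],float))[0]; t=np.array(s["tvec"],float).ravel()
    d=R.T@np.array([(uv[0]-s["cx"])/s["fx"],(uv[1]-s["cy"])/s["fy"],1.]); return -R.T@t,d
def atz(s,uv,z):
    o,d=ray(s,uv); return o+d*(z-o[2])/d[2]
def proj(s,p):
    R=cv2.Rodrigues(np.array(s["rvec"],float))[0]; c=R@np.array(p)+np.array(s["tvec"]).ravel()
    return np.array([s["fx"]*c[0]/c[2]+s["cx"],s["fy"]*c[1]/c[2]+s["cy"]])
E
python3 - <<'E'
from h import *
for n in ("top","side"):
    s=snapshot(n); cv2.imwrite(f"pics/{n}1.png",cv2.resize(s["img"],(800,600),interpolation=cv2.INTER_CUBIC))
    print(n,"cam",ray(s,(0,0))[0].round(3))
    for q in ("jar_center","jar_lid","lid_knob","jar_hinge","mug_center","dripper_center","kettle_center","canister_center","grinder_center","spoon_grip"):
        for r in trace(s,q)[:3]:
            z={"lid_knob":.099,"jar_lid":.1,"jar_hinge":.096}.get(q,.05)
            print(q,round(r["conf"],2),np.round(r["xy"],1),r["pixels"].sum(),atz(s,r["xy"],z).round(3))
print(current_t())
E
```

```text
top cam [0.502 0.006 1.057]
jar_center 0.95 [259.9 202.3] 601 [0.592 0.001 0.05 ]
jar_center 0.84 [313.5 179.7] 695 [ 0.651 -0.14   0.05 ]
jar_center 0.65 [260.9 260.5] 654 [ 0.442 -0.001  0.05 ]
jar_lid 0.81 [316.5 182.1] 550 [ 0.638 -0.14   0.1  ]
jar_lid 0.8 [263.3 262. ] 673 [ 0.442 -0.007  0.1  ]
jar_lid 0.56 [261.9 198.9] 539 [ 0.596 -0.004  0.1  ]
lid_knob 0.76 [261.7 201.4] 594 [ 0.59  -0.003  0.099]
lid_knob 0.69 [316.  183.3] 560 [ 0.635 -0.139  0.099]
lid_knob 0.61 [263.8 264.5] 618 [ 0.436 -0.008  0.099]
jar_hinge 0.86 [313.  185.1] 731 [ 0.631 -0.132  0.096]
jar_hinge 0.66 [257.9 264.3] 643 [0.436 0.006 0.096]
jar_hinge 0.57 [262.7 202.8] 608 [ 0.587 -0.006  0.096]
mug_center 0.84 [345.  269.1] 1166 [ 0.42  -0.216  0.05 ]
dripper_center 0.68 [183.1 254.6] 1566 [0.457 0.199 0.05 ]
dripper_center 0.49 [129.5 173.7] 2656 [0.668 0.344 0.05 ]
kettle_center 0.71 [127.3 176. ] 2745 [0.662 0.35  0.05 ]
kettle_center 0.36 [183.5 255.3] 1625 [0.456 0.198 0.05 ]
canister_center 0.88 [186.2 136.7] 1481 [0.768 0.197 0.05 ]
canister_center 0.2 [184.6 258.1] 1596 [0.449 0.195 0.05 ]
gr
[... 528 characters left out ...]
 0.099]
lid_knob 0.75 [178.1 205.1] 504 [ 0.437 -0.005  0.099]
lid_knob 0.57 [243.  191.2] 540 [ 0.592 -0.003  0.099]
jar_hinge 0.9 [279.2 245. ] 1151 [ 0.632 -0.168  0.096]
jar_hinge 0.81 [180.8 212.2] 1095 [ 0.44  -0.025  0.096]
jar_hinge 0.63 [241.  201.2] 1061 [ 0.581 -0.029  0.096]
mug_center 0.76 [192.  297.3] 1916 [ 0.43  -0.216  0.05 ]
dripper_center 0.68 [242.6 191.9] 503 [0.599 0.036 0.05 ]
dripper_center 0.58 [180.1 155. ] 1350 [0.464 0.21  0.05 ]
kettle_center 0.86 [243.5 108.9] 2235 [0.679 0.357 0.05 ]
kettle_center 0.56 [291.3 192.6] 442 [0.716 0.002 0.05 ]
grinder_center 0.92 [341.7 224.2] 1292 [ 0.801 -0.122  0.05 ]
spoon_grip 0.97 [292.3 199.7] 419 [ 0.712 -0.021  0.05 ]
1.1
```

```bash
python3 - <<'E'
import cv2
t=cv2.imread("pics/top1.png"); s=cv2.imread("pics/side1.png")
k=800/512
cv2.imwrite("pics/topc.png",cv2.resize(t[240:470,300:600],(782,600),interpolation=cv2.INTER_CUBIC))
cv2.imwrite("pics/sidec.png",cv2.resize(s[260:500,220:520],(750,600),interpolation=cv2.INTER_CUBIC))
E
```

```text
(no output)
```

View pics/top1.png

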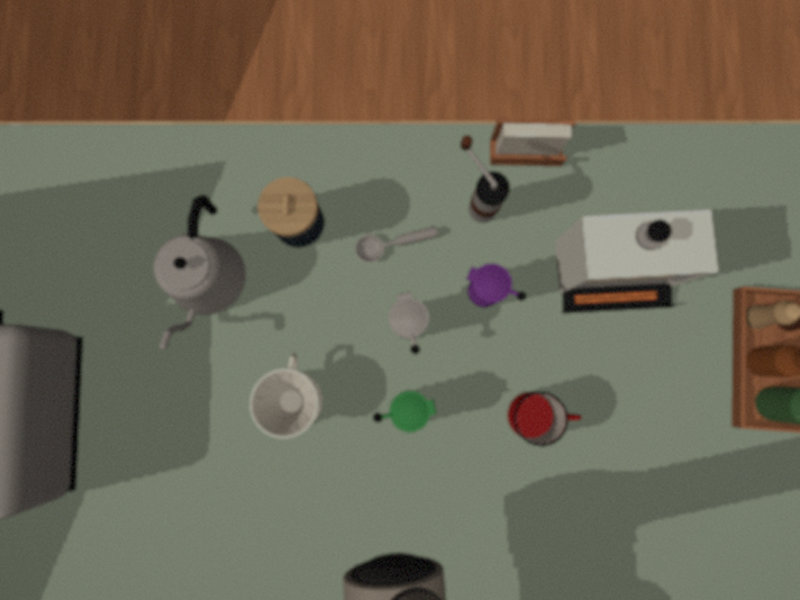

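View pics/side1.png

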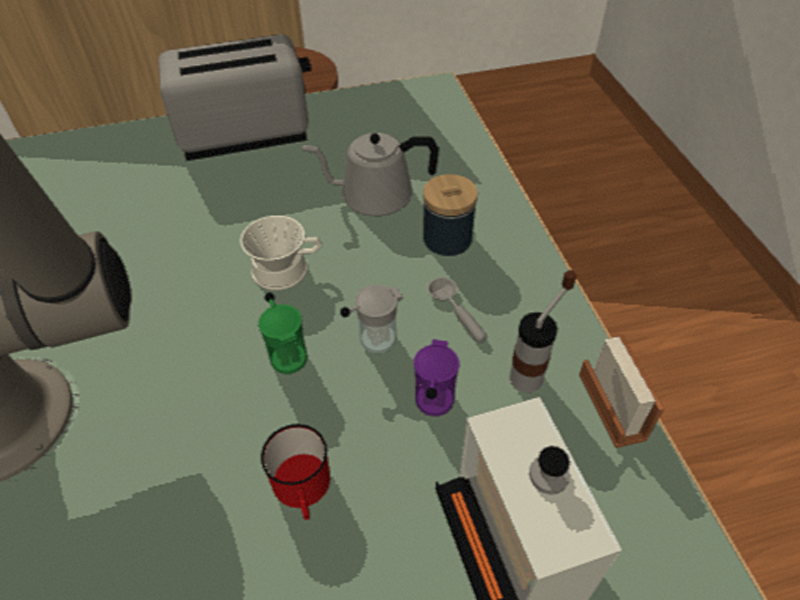

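The wanted jar is the grey/clear one (top view about 408,318, its knob at 415,349). The green and purple jars are look-alikes, and the red mug is at about (538,418). Next I'll fit silhouettes for jar, knob and mug.

```bash
cat >> h.py <<'E'
from scipy.optimize import minimize
def cyl(s,x,y,r,z0,z1):
    a=np.linspace(0,2*np.pi,60)
    P=[proj(s,(x+r*np.cos(b),y+r*np.sin(b),z)) for z in (z0,z1) for b in a]
    m=np.zeros((384,512),np.uint8); 
    cv2.fillConvexPoly(m,cv2.convexHull(np.round(np.array(P)*16).astype(np.int32)),1,shift=4); return m>0
def fit(s,mask,r,z0,z1,x0):
    f=lambda p:-(cyl(s,*p,r,z0,z1)&mask).sum()/(cyl(s,*p,r,z0,z1)|mask).sum()
    best=minimize(f,x0,method="Nelder-Mead",options=dict(initial_simplex=np.array(x0)+[[0,0],[.015,0],[0,.015]],xatol=2e-4))
    return best.x,-best.fun
def dark(s,c,w=9,th=45):   # centroid of the black knob near c
    g=s["img"].max(2); u,v=np.round(c).astype(int); p=g[v-w:v+w+1,u-w:u+w+1].astype(float)
    m=np.clip(th-p,0,None); ys,xs=np.mgrid[v-w:v+w+1,u-w:u+w+1]; return np.array([(m*xs).sum()/m.sum(),(m*ys).sum()/m.sum()]),(m>0).sum()
def near(s,q,c): 
    rs=trace(s,q); return min(rs,key=lambda r:np.hypot(*(np.array(r["xy"])-c))) if rs else None
E
python3 - <<'E'
from h import *
for n,kn in (("top",(265.6,223.4)),("side",(220.8,199.7))):
    s=snapshot(n)
    r=near(s,"mug_center",proj(s,(.425,-.215,.04))); print(n,"mug",fit(s,r["pixels"],.042,0,.082,(.425,-.215)))
    r=near(s,"jar_lid",proj(s,(.59,0,.1))); print("lid",r["xy"],fit(s,r["pixels"],.0325,.096,.102,(.59,0)),r["pixels"].sum())
    r=near(s,"jar_center",proj(s,(.59,0,.05))); print("jar",r["xy"],fit(s,r["pixels"],.031,.0,.1,(.59,0)))
    k,c=dark(s,kn); print("knob",k,c,atz(s,k,.099))
print(current_t())
E
```

```text
top mug (array([ 0.4260411 , -0.21327516]), np.float64(0.9243197278911565))
lid [259.3, 202.8] (array([ 0.5872874 , -0.00133942]), np.float64(0.864696734059098)) 619
jar [259.6, 202.8] (array([ 0.58903955, -0.00071409]), np.float64(0.8684627575277337))
knob [265.32876712 223.11643836] 10 [ 0.53605862 -0.01201316  0.099     ]
side mug (array([ 0.42642111, -0.21381776]), np.float64(0.9121854958066108))
lid [237.8, 195.7] (array([ 0.58488592, -0.0056545 ]), np.float64(0.795)) 548
jar [242.3, 202.3] (array([ 0.58731853, -0.00078032]), np.float64(0.8656971770744226))
knob [220.42857143 199.40062112] 25 [ 0.53513917 -0.01367155  0.099     ]
1.5
```

```bash
cat >> h.py <<'E'
def ori(deg):  # tool down, x (jaws) at angle deg in the world
    c,s=np.cos(np.radians(deg)),np.sin(np.radians(deg)); return np.array([[c,s,0],[s,-c,0],[0,0,-1.]])
def wproj(w,T,R,p):  # world point to wrist fisheye pixel
    M=np.array(w["tool_from_camera"]); c=M[:3,:3].T@(R.T@(np.array(p)-T)-M[:3,3])
    th=np.arctan2(np.hypot(c[0],c[1]),c[2]); d=c[:2]/max(np.hypot(c[0],c[1]),1e-9); return np.array([w["cx"],w["cy"]])+d*th*np.array([w["fx"],w["fy"]])
def wray(w,T,R,uv,z):
    M=np.array(w["tool_from_camera"]); v=(np.array(uv)-[w["cx"],w["cy"]])/[w["fx"],w["fy"]]; th=np.hypot(*v)
    d=np.r_[v/max(th,1e-9)*np.sin(th),np.cos(th)]; d=R@M[:3,:3]@d; o=T+R@M[:3,3]; return o+d*(z-o[2])/d[2]
def wshot():
    T,R=np.array(current_tcp_pos()),np.array(current_ee_rot()); return snapshot("wrist"),T,R
E
python3 - <<'E'
from h import *
j=[.5875,-.001]
for a in (102.8,-77.2):
    print(a,np.round(solve_ik([*j,.08],ori(a)),1),np.round(solve_ik([*j,.08],ori(a+40)),1))
q=lambda a:[abs(solve_ik([*j,.08],ori(a+d))[5]) for d in (0,40)]
a=min((102.8,-77.2),key=lambda a:max(q(a))); print(a)
reach([*j,.25],ori(a)); print(current_t(),np.round(current_joint_pos(),1))
w,T,R=wshot(); cv2.imwrite("pics/w1.png",cv2.resize(w["img"],(768,576)))
for q_,p in (("jar_lid",(*j,.1)),("lid_knob",(.5355,-.0128,.099))):
    e=wproj(w,T,R,p); r=near(w,q_,e); print(q_,"expected px",e.round(1), r and (r["xy"],r["pixels"].sum(),wray(w,T,R,r["xy"],.1).round(4)))
    if q_=="lid_knob": k,c=dark(w,e,14); print(k,c,wray(w,T,R,k,.099).round(4))
print(current_t(),T)
E
```

```text
102.8 [  -7.6   36.2   89.    -0.    54.8 -110.4] [  -7.6   36.2   89.    -0.    54.8 -150.4]
-77.2 [-7.6 36.2 89.  -0.  54.8 69.6] [-7.6 36.2 89.  -0.  54.8 29.6]
-77.2
3.9583 [-7.7 26.2 77.1 -0.  76.7 69.6]
jar_lid expected px [252.3 183.5] ([254.1, 186.8], np.int64(3842), array([ 0.5847, -0.0034,  0.1   ]))
lid_knob expected px [252.4 233.8] ([254.8, 187.5], np.int64(3841), array([ 0.5841, -0.0043,  0.1   ]))
[252.95850144 235.3129683 ] 148 [ 0.5339 -0.0137  0.099 ]
4.1083 [ 0.58748302 -0.00197988  0.25001895]
```

View pics/w1.png

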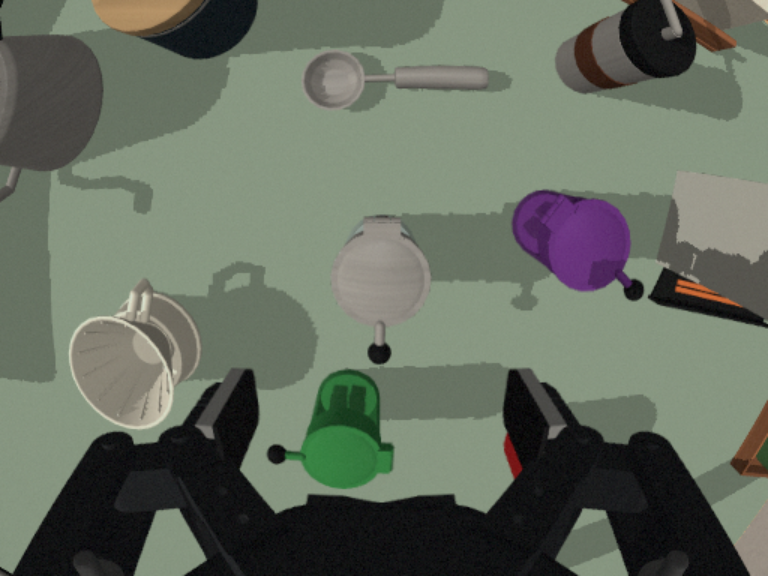

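The wrist view confirms it: lid centre near (381,275), knob at (379,352), and the jaws are aligned with the jar's y axis. Now to grip the collar and turn.

```bash
python3 - <<'E'
from h import *
j=[.5865,-.002]; a=-77.5
move_l([*j,.25],ori(a)); move_l([*j,.08],rate=.1)
print(current_t(),np.round(current_ft_force(),2))
command_gripper(0,30); print("w",current_gripper_width()*85,np.round(current_ft_force(),2))
q=np.array(current_joint_pos()); 
for i in range(1,5):
    p=q.copy(); p[5]-=40.6*i/4; move_joints(list(p))
hold(.3)
print(current_t(),np.round(current_joint_pos()-q,1),np.round(current_ft_force(),2),np.round(current_moment(),3),current_tcp_pos(),current_gripper_width()*85)
print(np.degrees(np.arctan2(*np.array(current_ee_rot())[1::-1,0])))
command_gripper(1.0); move_l([*j,.25],rate=.15)
w,T,R=wshot(); cv2.imwrite("pics/w2.png",cv2.resize(w["img"],(768,576)))
d=np.radians(-127.1); e=wproj(w,T,R,(j[0]+.051*np.cos(d),j[1]+.051*np.sin(d),.099))
k,c=dark(w,e,14); print(e,k,c,wray(w,T,R,k,.099).round(4))
r=near(w,"jar_lid",wproj(w,T,R,(*j,.1))); print(r["xy"],r["pixels"].sum(),wray(w,T,R,r["xy"],.1).round(4))
m=near(w,"mug_center",wproj(w,T,R,(.426,-.2135,.04))); print("mug",m and m["xy"],wproj(w,T,R,(.426,-.2135,.04)))
s=snapshot("top"); k,c=dark(s,proj(s,wray(w,T,R,k,.099)),9); print("top knob",k,c,atz(s,k,.099))
s=snapshot("side"); cv2.imwrite("pics/s2.png",s["img"])
r=near(s,"jar_center",proj(s,(*j,.05))); print("side jar",fit(s,r["pixels"],.031,.0,.1,j))
r=near(s,"mug_center",proj(s,(.425,-.215,.04))); print("mug",fit(s,r["pixels"],.042,0,.082,(.425,-.215)))
print(current_t())
E
```

```text
6.2083 [0.59 0.57 0.23]
w 62.652982979817025 [-1.28 -1.59  4.46]
8.0167 [ -0.   -0.   -0.    0.   -0.  -40.5] [-0.01  0.33  3.43] [ 0.015 -0.101 -0.16 ] [ 0.5868396  -0.00215994  0.08068206] 62.90613364482706
-37.03073062976134
[254.28886379 232.06011821] [253.75428571 234.75228571] 154 [ 0.5535 -0.0448  0.099 ]
[254.0, 186.8] 3781 [ 0.5843 -0.0042  0.1   ]
mug [252.9, 317.4] [253.33169523 340.17544965]
top knob [277.888 215.016] 9 [ 0.55598507 -0.0431447   0.099     ]
side jar (array([5.8715222e-01, 2.0050931e-04]), np.float64(0.9451052150045746))
mug (array([ 0.42660378, -0.21211163]), np.float64(0.9273084479371316))
10.0083
```

View pics/w2.png

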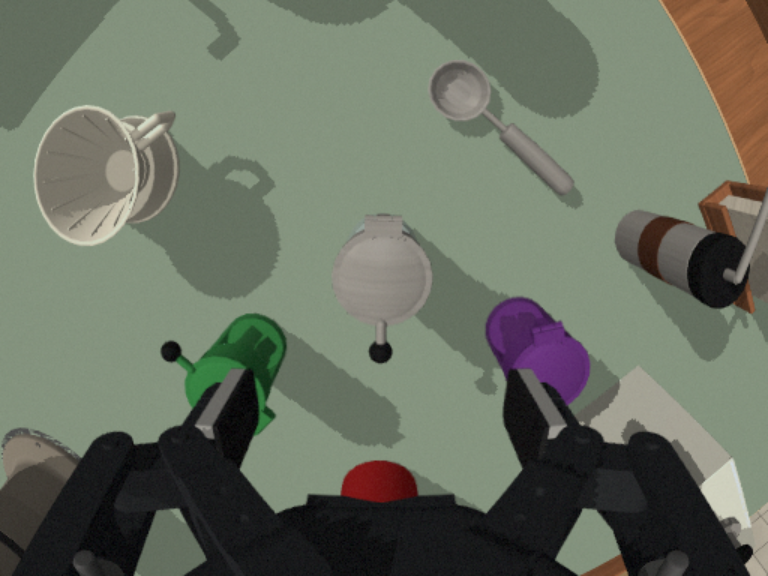

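The knob now points straight at the mug: jar, knob (380,352) and mug (380,482) are in line, and the jar is still on its spot. Next I'll pinch the knob and lift along the arc, watching force.

```bash
python3 - <<'E'
from h import *
a=-37.03; u=np.array([-.602,-.799,0]); k=np.array([.5558,-.0428,.099]); off=np.array([0,0,.008])
command_gripper(.5); move_l(k+[0,0,.1],ori(a)); move_l(k+off,rate=.08)
f0=np.array(current_ft_force()); print(current_t(),f0.round(2))
command_gripper(0,20); hold(.2); print("w mm",current_gripper_width()*85)
g=np.array(current_ft_force()); T0=np.array(current_tcp_pos()); print((g-f0).round(2),T0)
h=k-.088*u-[0,0,.003]; y=np.r_[-u[1],u[0],0]
for th in (5,10,20,30):
    f=np.radians(th+1.95); move_l(h+.0881*(u*np.cos(f)+np.array([0,0,np.sin(f)]))+off,rate=.04)
    F=np.array(current_ft_force()); d=F-f0
    print(th,"Fu %.2f Fy %.2f Fz %.2f"%(d@u,d@y,d[2]),"w %.1f"%(current_gripper_width()*85))
    if np.linalg.norm(d)>10: print("stop"); break
s=snapshot("side"); c=np.round(proj(s,(.57,-.02,.1))).astype(int)
cv2.imwrite("pics/s3.png",cv2.resize(s["img"][c[1]-75:c[1]+75,c[0]-100:c[0]+100],(800,600),interpolation=cv2.INTER_CUBIC))
r=near(s,"jar_center",proj(s,(.5865,-.002,.05))); print(r and r["xy"])
print(current_t())
E
```

```text
12.4333 [ 0.3  -0.23  0.23]
w mm 13.92304252392666
[-1.12 -0.06  0.01] [ 0.55583342 -0.04289575  0.10710665]
5 Fu 0.58 Fy 0.07 Fz -1.61 w 13.9
10 Fu 1.15 Fy -0.90 Fz -1.70 w 13.9
20 Fu -0.11 Fy -0.35 Fz -1.99 w 13.7
30 Fu -0.91 Fy -0.47 Fz -2.21 w 13.6
[243.9, 206.6]
14.85
```

View pics/s3.png

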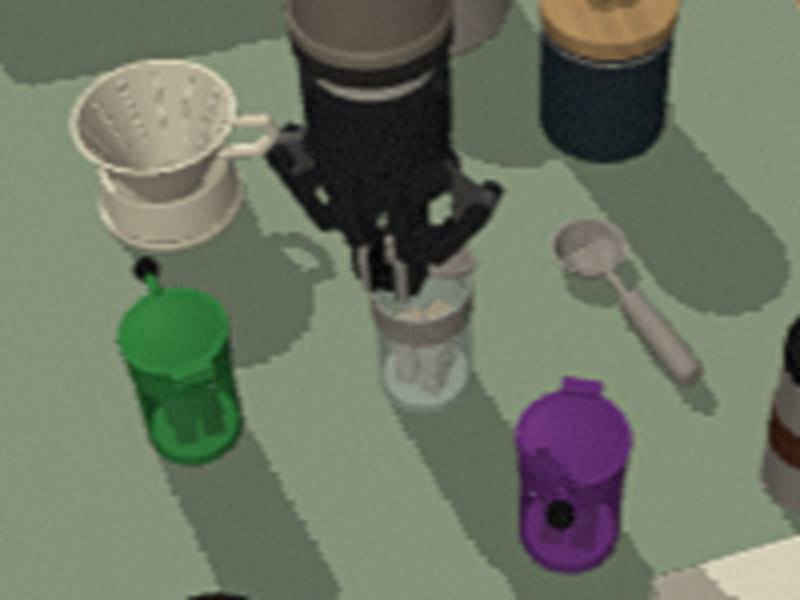

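The side crop shows the lid lifted, the jar upright, and the jaws at (400,270) holding the knob. The grip reads 13.6 mm against a 16 mm ball and is shrinking slightly, so I'll check the pinch with the wrist camera.

```bash
python3 - <<'E'
from h import *
w,T,R=wshot(); print(wproj(w,T,R,T),wproj(w,T,R,T-[0,0,.008]),current_gripper_width()*85)
i=w["img"][150:384,100:412]; i=cv2.convertScaleAbs(i,alpha=1.8,beta=20)
cv2.imwrite("pics/w3.png",cv2.resize(i,(800,600),interpolation=cv2.INTER_CUBIC))
E
```

```text
[254.45069817 267.38001388] [254.40542063 259.1651663 ] 13.992222733844747
```

View pics/w3.png

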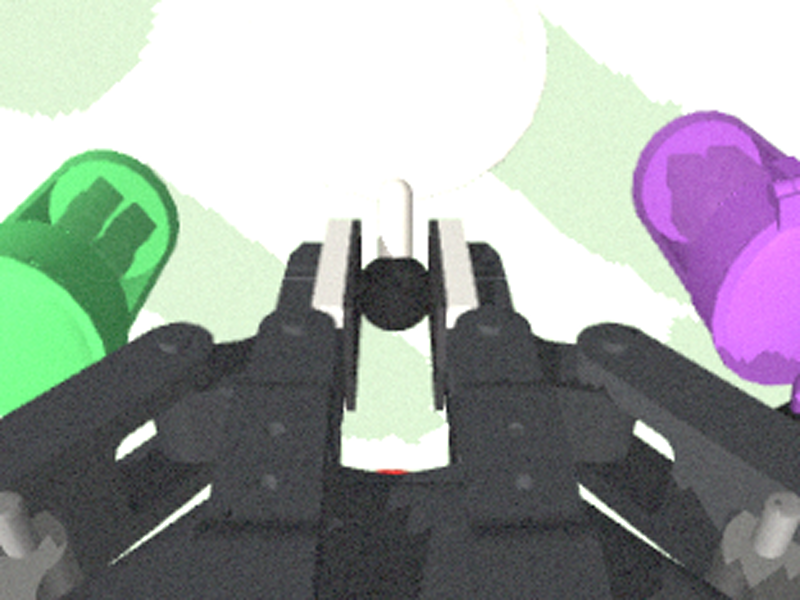

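The ball sits well inside the pads at (394,292), so the low width is just the sensor's offset. Continuing to 60°.

```bash
python3 - <<'E'
from h import *
u=np.array([-.602,-.799,0]); k=np.array([.5558,-.0428,.099]); off=np.array([0,0,.008]); f0=np.array([.3,-.23,.23])
h=k-.088*u-[0,0,.003]; y=np.r_[-u[1],u[0],0]
for th in (40,50,60):
    f=np.radians(th+1.95); move_l(h+.0881*(u*np.cos(f)+np.array([0,0,np.sin(f)]))+off,rate=.04)
    d=np.array(current_ft_force())-f0
    print(th,"Fu %.2f Fy %.2f Fz %.2f"%(d@u,d@y,d[2]),"w %.1f"%(current_gripper_width()*85))
    if np.linalg.norm(d)>10: print("stop"); break
hold(.5); d=np.array(current_ft_force())-f0; print("Fu %.2f Fy %.2f Fz %.2f"%(d@u,d@y,d[2]))
w,T,R=wshot(); e=wproj(w,T,R,T-[0,0,.008]); print("expected ball",e,T)
a=cv2.convertScaleAbs(w["img"][150:384,100:412],alpha=1.8,beta=20)
s=snapshot("side"); c=np.round(proj(s,(.57,-.02,.1))).astype(int)
b=s["img"][c[1]-75:c[1]+75,c[0]-100:c[0]+100]
cv2.imwrite("pics/b4.png",np.hstack([cv2.resize(a,(400,300)),cv2.resize(b,(400,300),interpolation=cv2.INTER_CUBIC)]))
r=near(s,"jar_center",proj(s,(.5865,-.002,.05))); m=r["pixels"].copy(); v=np.arange(384)[:,None]
# lower glass only: compare silhouettes below the collar
z=cyl(s,.5865,-.002,.031,0,.072)
best=minimize(lambda p:-(cyl(s,*p,.03,0,.07)&m&(v>=proj(s,(.5865,-.002,.06))[1])).sum()/((cyl(s,*p,.03,0,.07)|m)&(v>=proj(s,(.5865,-.002,.06))[1])).sum(),[.5865,-.002],method="Nelder-Mead",options=dict(initial_simplex=[[.5865,-.002],[.6,-.002],[.5865,.012]]))
print("jar",best.x,best.fun)
for q,p,rr,zz in (("mug_center",(.426,-.2135),.042,.082),):
    r=near(s,q,proj(s,(*p,.04))); print(q,fit(s,r["pixels"],rr,0,zz,p))
print(current_t())
E
```

```text
40 Fu -0.38 Fy 0.31 Fz -2.52 w 13.8
50 Fu 0.53 Fy -0.14 Fz -2.71 w 13.6
60 Fu 0.42 Fy -0.02 Fz -1.60 w 14.2
Fu 0.54 Fy 0.16 Fz -1.75
expected ball [254.40847144 259.16365827] [ 0.58379113 -0.00563361  0.18172747]
jar [ 0.5879363 -0.0013509] -0.9678571428571429
mug_center (array([ 0.42656957, -0.2131818 ]), np.float64(0.9515181194906954))
17.2
```

View pics/b4.png

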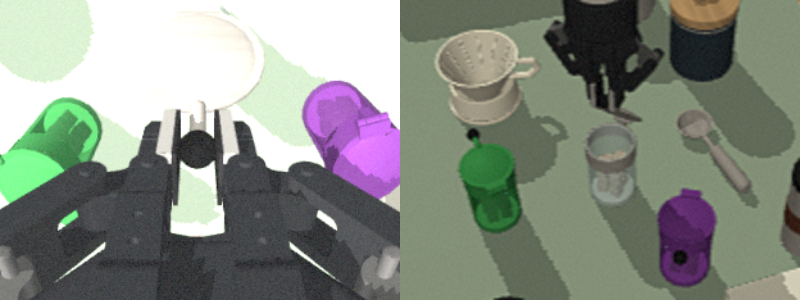

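```bash
python3 - <<'E'
from h import *
hold(.5); print(current_t(),current_tcp_pos(),np.round(current_ft_force(),2),current_gripper_width()*85,np.abs(current_joint_velocities()).max())
hand_in()
E
```

```text
17.7 [ 0.583831   -0.0056116   0.18176789] [-1.31 -0.24 -2.2 ] 13.9850575126292 0.14390141881288548
the job is handed in; nothing more can be done
```

I turned the jar about 40.5° by its collar, lid shut, until the knob pointed at the red mug. Then I pinched the knob and lifted the lid to about 60°. I handed in at 17.7 s with the gripper still holding it; there was no verdict.

**Last checks:**
- **Lid angle:** the held knob's height (about 0.174 m) puts the lid at about 60°. In the wrist picture the ball sat a little differently in the pads than at 30°, so the angle could be 2–3° off.
- **Jar:** its fitted position is within about 2 mm of the start, and it looks upright. Before the lift, the wrist picture showed jar, knob and mug in line.
- **Mug:** its fitted position is unchanged within about 1 mm.
- **Other objects:** I did not re-measure the dripper, its base, spoon, kettle, canister or grinder. Those visible in the pictures looked undisturbed.
- **Forces:** about 3 N or less at the wrist during the lift, and steady at the end.

**Readings that disagreed:**
- The gripper width read about 14 mm on the 16 mm ball, but the pictures show the ball held between the pads.
- The wrist camera placed points about 3 mm farther out than the top camera, so I used the top camera's values.

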